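# Open the printer tray's length guide to full length

### The job

The printer's paper tray is on the table, still set for small sheets. With the fingertips, press the green release button on its length guide down and, keeping it held down all the way, slide the guide to its end stop at the rear of the tray so that full-length sheets will fit; then let the button spring up, so that the guide is locked there, and take the hand away. Do not pinch the guide or use force on the tray, and leave the make-up things in and around the tray where they are.

Things in the scene. Friction and masses are not known exactly. Their poses are not given: they have to be found in the camera images.
- tray: A4 paper tray out of a printer, flat on the table; it cannot shift or lift. Dark grey open box 392 mm long (x) by 250 mm wide (y), walls 56 mm high, z up. Origin on the table under its middle. Feed end with pale front cover and steel plate at -x; rear wall with the end stop at +x (outer face x = +182 mm). Inner floor 14 mm above the origin.
- guide_foot (a point): Paper-length guide, a grey carriage on the tray's floor: point on that floor straight below the middle of its green button, axes as the tray's. The button lies between an upright plate (sheet stop, rear face at x = -19 mm, 51 mm high over the floor, 104 wide) and a fixed lip (front face at x = +19 mm, 34 mm high, 62 wide) that fingertips on the button may push. Thin gussets at y = +/-40 mm.
- button_top (a point): Centre of the top of the green button on the guide, a flat ribbed pad 35 mm along the tray by 52 mm across; 42 mm above the table when up, 6 mm lower than the lip behind it. It travels with the guide and sinks with the button. Axes as the tray's: the guide has to go along +x, away from the upright plate.
- button (a joint): How far the green button is pressed down, m: 0 up (guide locked), 0.005 fully down. Sprung: starts to move at 3 N, fully down at 5.5 N, springs up when let go. While it is up a toothed catch holds the guide (1 to 2 mm of play); pressed 0.003 or more, the guide is free.
- guide (a joint): Position of the guide along the tray's +x, m: 0 nearest the feed end (small sheets), 0.120 against the end stop at the rear (full-length sheets). With the button down it slides with about 1.5 N of drag and stays where it is left. The catch drops into a notch every 7 mm, and into one at the end stop (from 2 mm before it); between notches the button cannot come up.
- cream_pot_mid (a point): Centre (half-way up) of a loose bystander, to be left alone: small white cream pot, 48 mm across, 36 mm tall, standing in the tray on its steel plate, near the feed end.
- dropper_mid (a point): Centre (half-way up) of a loose bystander, to be left alone: black bottle, 34 mm across, 90 mm tall, standing beside the tray.
- red_jar_mid (a point): Centre (half-way up) of a loose bystander, to be left alone: dark red jar with black cap, 34 mm across, 48 mm tall, standing beside the tray.
- lipstick_mid (a point): Centre (half-way up) of a loose bystander, to be left alone: open lipstick standing on end, 21 mm across, 68 mm tall, beside the tray.
- palette_mid (a point): Centre (half-way up) of a loose bystander, to be left alone: black make-up palette lying flat beside the tray, 130 x 85 x 12 mm.
- cup_mid (a point): Centre (half-way up) of a loose bystander, to be left alone: clear plastic cup, 72 mm across, 85 mm tall, on the robot's left.
- tape_mid (a point): Centre (half-way up) of a loose bystander, to be left alone: roll of cream-coloured tape lying flat, 90 mm across, 24 mm tall, on the robot's right.
- brush_grip (a point): Middle of a black-handled make-up brush lying on the table on the robot's left, 170 mm long; a loose bystander, to be left alone.

How it is judged:
On the way, in this order (a step that is already met when the one before it is completed fails the run):
1. the green button is held down, the guide still near where it started (value of joint button above 0.003 m and distance of guide_foot from where it was at the start of the episode below 0.03 m), for 0.1 s.
2. the guide is against its end stop with the button still held down (value of joint button above 0.002 m and value of joint guide above 0.117 m), for 0.1 s.
At the end, for the whole second after the job is handed in: The guide stands at its end stop (within 4 mm) and at rest, and the green button is up again (less than 0.8 mm down), so that the guide is locked (value of joint guide above 0.116 m and value of joint button below 0.0008 m and velocity of joint guide below 0.005 m/s); the robot touches nothing.
It fails at once if the button came up before the guide reached its end stop (value of joint button below 0.0004 m and distance of guide_foot from where it was at the start of the episode above 0.012 m and value of joint guide below 0.112 m).
It fails at once if the tray or its guide was pinched or forced (over 45 N) (contact force between the fingers and tray above 45 N).
It fails at once if a make-up thing was shifted, knocked over or lifted (over 20 mm) (distance of any of cream_pot_mid, dropper_mid, red_jar_mid, lipstick_mid, palette_mid, cup_mid, tape_mid, brush_grip from where it was at the start of the episode above 0.02 m).
It also fails if it takes over 35 s, if anything falls off the work surface, if the arm or the gripper's body presses on something with over 40 N, if the wrist force passes 120 N, or if a joint passes its speed limit or range.

### The arm

A 6-joint arm with a two-finger parallel gripper is mounted at the origin on the work surface. World frame = base frame: x ahead of the robot, y to its left, z up, the work surface at z = 0. Lengths are in m, angles in rad, forces in N, time in s.
With the tool pointing down it reaches from about 0.35 to 0.875 m from the base axis. Payload 4.2 kg.
Tool frame: the origin (TCP) lies midway between the tips of the shut fingers; the grasp point (between the pads) lies 19 mm behind it; z points along the fingers, y is the line along which they close (so a half turn about z gives the same grasp; the last joint's range is limited). The gripper opens to 85 mm and grips with 20 to 120 N. Pads are 22 mm wide; open, the fingers measure 114 mm over their backs; the gripper's body (76 mm by 85 mm) begins 54 mm behind the grasp point. The pads swing forward as they close: fully open they stand 13 mm farther back than shut.
Start: joints at [-0.902, 0.385, 0.008, 0, -1.194, -0.259], TCP at [0.249, -0.573, 0.231] pointing down, gripper open.
Joint ranges: [-3.14, 3.14], [-1.21, 2.06], [-1.07, 1.41], [-3.16, 2.05], [-2.99, -0.16], [-3.1, 3.1]. Speed limits (rad/s): [2.79, 2.79, 3.14, 3.14, 3.14, 3.14].

### API

Orientations are given as a unit quaternion [x, y, z, w].
In Python, from rig import get_obs, vision, ticket gives the robot as it stands.
- The arm moves only by the tool servo_tool, never from a script. Its argument "targets" is text: rows parted by semicolons, each of 7 numbers parted by spaces: the closure in counts, from 0 (fully open) to 255 (shut), then the shift along the tool's x, y, z in m, then the turn, a rotation vector about the tool's x, y, z in degrees. In form: jaw tx ty tz rx ry rz; .... A call has 1 to 10 rows; each row shifts and turns the commanded pose from where the row before left it, along the tool's axes as they then stand; what a row does not reach is not made up. A row lasts 1/10 s, in which the tool goes at most 50 mm and 8.59 degrees, less where a joint would pass 70% of its speed; a pose out of reach is approached as far as the arm can. A call is refused whole if a number of a shift passes 0.05 or a number of a turn 8.59, either way. A call with a gripper value outside its range is refused whole. The fingers move at their own pace and stop on an object; the grip force is fixed at half the most. Time passes only in rows, so rows that do not move let the fingers close. It gives the time, the measured TCP pose, the force, the opening and the grip force at its end, in the units of the state.
- get_obs(): the state, without advancing time (a new reading comes with each control period).
- vision.grab_frame(name): name is "side" or "top" or "wrist"; returns a dict with "color" (480x640x3 uint8, red, green, blue), "range_z" (480x640 float32, m along the optical axis (not along the pixel's ray), 0 where there is no reading), "K" (3x3 intrinsics, pixels), "R" (3x3) and "t" (3): a world point X has camera coordinates R X + t. Camera axes: x right, y down, z forward; pixel columns grow to the right and rows downward; lengths in m; the calibration is good to about 2 mm. A picture is of the moment at which its call begins.
- ticket.close_job(): hands the job in; it is judged then, once.
The state is a dict: "t": time; "joints": joint angles; "joint_vel": joint speeds; "effort": joint torques, N m; "tool_pos": TCP position; "ee_rot": TCP orientation; "wrist_force": force on the tool from outside, world axes, zero at the start; "torque": the same for the moment, N m; "grip_width": finger opening in m; "grasp_force": force on a finger pad.
Only numpy, scipy, OpenCV 4.12 (cv2) and the standard library are available. Lean on these libraries where they do the work, as an engineer would, in place of code of your own. Each camera call takes 0.05 s, during which the arm holds its last target. There are 200 camera calls.

## Working session

There is one attempt and no reset: what is moved stays moved. The work goes in short steps, Python scripts to look and compute and a tool call to move; the robot and the scene stay as the last step left them, time stands still between calls to the robot, and variables do not carry over. Pictures are saved under pics/ and viewed, at most 10 in all, crops included, and the job is handed in when it is done.

Besides the shell and the picture viewer there is one more tool, called after "Request:" in YAML: its name, and indented under it one key for each argument. servo_tool: Moves the arm, as the interface text tells. Its arguments: {"type":"object","properties":{"targets":{"type":"string"}},"required":["targets"]}

```bash
mkdir -p pics; cat > h.py <<'E'
import numpy as np,cv2
from rig import get_obs,vision,ticket
def grab(n,save=None):
    f=vision.grab_frame(n)
    if save: cv2.imwrite('pics/'+save,f['color'][:,:,::-1])
    return f
def cloud(f):
    v,u=np.mgrid[:480,:640]; z=f['range_z']; K=f['K']
    c=np.stack([(u-K[0,2])/K[0,0]*z,(v-K[1,2])/K[1,1]*z,z],-1)
    return (c-f['t'])@f['R']
def green(f):
    h=cv2.cvtColor(f['color'],cv2.COLOR_RGB2HSV)
    return ((h[...,0]>38)&(h[...,0]<90)&(h[...,1]>90)&(h[...,2]>50))&(f['range_z']>0)
E
python3 - <<'E'
from h import *
o=get_obs();print({k:np.round(v,3) for k,v in o.items()})
for n in('top','side'):
    f=grab(n,n+'1.png');P=cloud(f);m=green(f)
    print(n,m.sum(),np.argwhere(m).mean(0),np.median(P[m],0) if m.any() else 0)
    if m.any():
        n_,l,s,c=cv2.connectedComponentsWithStats(m.astype('uint8'))
        for i in range(1,n_):
            if s[i,4]>30: q=P[l==i];print(s[i],np.round(np.median(q,0),3),cv2.minAreaRect((q[:,:2]*1000).astype('float32')))
E
```

```text
{'t': np.float64(0.0), 'joints': array([-0.902,  0.386,  0.007, -0.   , -1.194, -0.259]), 'joint_vel': array([-0.   ,  0.   ,  0.001,  0.002, -0.   , -0.   ]), 'effort': array([-2.0000e-03, -3.9229e+01,  1.8840e+01,  4.1860e+00, -5.0000e-03,
       -0.0000e+00]), 'tool_pos': array([ 0.249, -0.573,  0.23 ]), 'ee_rot': array([-0.203,  0.979,  0.001, -0.   ]), 'wrist_force': array([-0.068,  0.025, -0.513]), 'torque': array([-0.016, -0.032,  0.02 ]), 'grasp_force': np.float64(0.0), 'grip_width': np.float64(0.086)}
top 413 [262.79176755 274.01452785] [ 0.49237977 -0.08171262  0.04061336]
[404 120  16  15  60] [ 0.881 -0.289  0.086] ((895.9478759765625, -291.0178527832031), (23.865982055664062, 47.62589645385742), 71.92473602294922)
[327 259  20  17 240] [ 0.496 -0.087  0.042] ((496.31951904296875, -86.4595947265625), (53.04737854003906, 36.09552001953125), 75.62212371826172)
[ 53 297  31  61 113] [0.313 0.667 0.012] ((313.56512451171875, 666.1756591796875), (8.665172576904297, 183.40382385253906), 68.02626037597656)
side 273 [361.3003663  231.44322344] [0.37563025 0.64228061 0.0131108 ]
[332 255  19  10  97] [ 0.502 -0.086  0.041] ((501.65057373046875, -93.12733459472656), (67.51297760009766, 34.338905334472656), 77.96360778808594)
[145 419  17  61 154] [0.314 0.668 0.011] ((323.04119873046875, 663.8107299804688), (4.512439727783203, 166.5034942626953), 68.14375305175781)
```

```bash
python3 - <<'E'
from h import *
f=grab('top');c=f['color'][150:390,200:520,::-1];cv2.imwrite('pics/topc.png',cv2.resize(c,(800,600),interpolation=cv2.INTER_CUBIC))
f=grab('top');P=cloud(f)
m=(P[...,2]>.045)&(P[...,2]<.07)&(f['range_z']>0)&(abs(P[...,0]-.5)<.3)&(abs(P[...,1]+.09)<.3)
n_,l,s,c=cv2.connectedComponentsWithStats(m.astype('uint8'))
for i in range(1,n_):
    if s[i,4]>60: q=P[l==i];print(s[i],np.round(q.mean(0),3),cv2.minAreaRect((q[:,:2]*1000).astype('float32')))
E
```

```text
[ 275  177  133  156 1756] [ 0.541 -0.1    0.056] ((529.6396484375, -98.19670104980469), (277.60858154296875, 379.6495666503906), 75.74810028076172)
[302 204  14  45  79] [ 0.607 -0.005  0.055] ((607.6738891601562, -4.788610458374023), (4.565761566162109, 127.84872436523438), 75.19176483154297)
[346 225  15  16 183] [ 0.592 -0.131  0.052] ((592.5972900390625, -130.58497619628906), (42.23994064331055, 39.72920608520508), 3.4193778038024902)
[376 224  14  46  81] [ 0.553 -0.212  0.055] ((553.8104248046875, -212.6851043701172), (4.32150936126709, 130.16758728027344), 75.48827362060547)
[266 243  11  11  83] [0.543 0.097 0.049] ((544.3225708007812, 97.78290557861328), (28.617603302001953, 28.090316772460938), 0.809923529624939)
[321 254  37  16 113] [ 0.513 -0.092  0.059] ((508.9658508300781, -90.40762329101562), (103.03702545166016, 18.515226364135742), 75.78581237792969)
[257 275  13  13  78] [0.452 0.114 0.059] ((451.8648986816406, 117.0771255493164), (32.16011428833008, 31.904621124267578), 63.69593811035156)
```

View pics/topc.png

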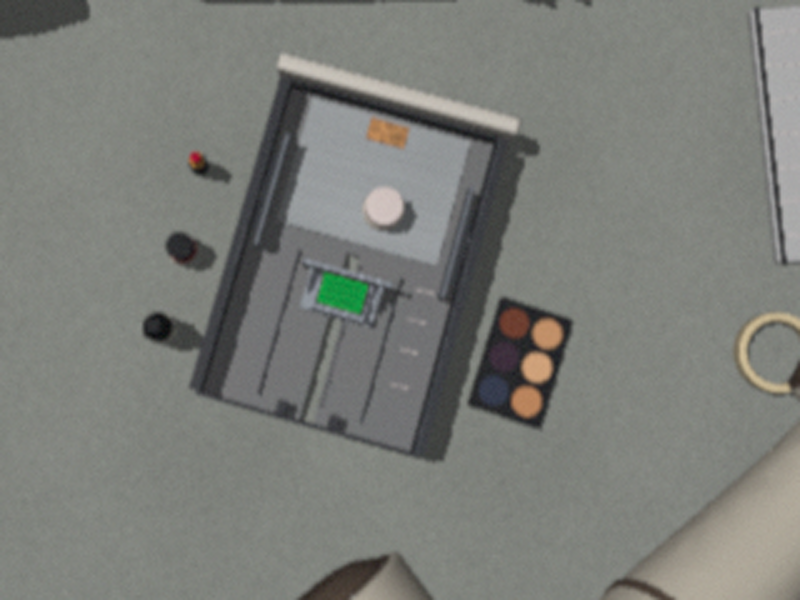

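View pics/side1.png

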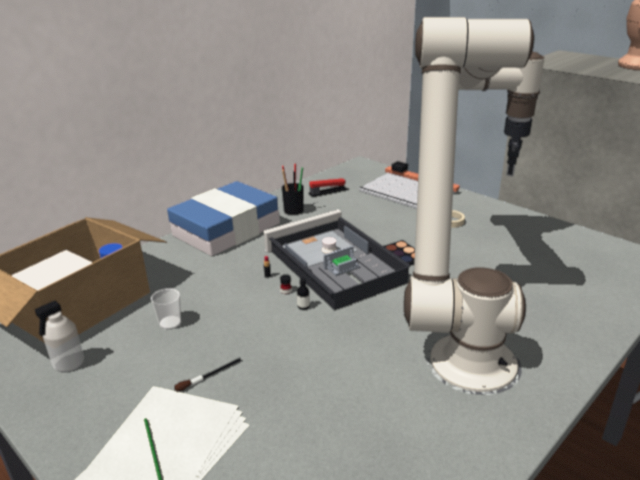

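The tray's feed end is at the far side (world +x) and the button is at crop px (342,293). The guide has to come towards the robot. The tray's +x is at about 165.5° in world, the cream pot stands behind the plate, and the dropper, jar and lipstick are on the left wall side. Next I shut the fingers, align them with the tray and move above the button.

Request:
servo_tool:
  targets: "255 0 0 0 0 0 7.6;255 0 0 0 0 0 7.6;255 0 0 0 0 0 7.6;255 0 0 0 0 0 7.6;255 0 0 0 0 0 7.6;255 -0.006 0.0267 0.003 0 0 0;255 -0.006 0.0267 0.003 0 0 0;255 -0.006 0.0267 0.003 0 0 0;255 -0.006 0.0267 0.003 0 0 0;255 -0.006 0.0267 0.003 0 0 0"

```text
t: 1.2
tool_pos: [0.3118, -0.4504, 0.216]
ee_rot: [0.126, 0.992, 0.0, -0.0]
wrist_force: [0.3, -0.4, 0.1]
grip_width: 0.0
grasp_force: 0.0
```

Request:
servo_tool:
  targets: "255 -0.006 0.0267 0.003 0 0 0;255 -0.006 0.0267 0.003 0 0 0;255 -0.006 0.0267 0.003 0 0 0;255 -0.006 0.0267 0.003 0 0 0;255 -0.006 0.0267 0.003 0 0 0;255 -0.006 0.0267 0.003 0 0 0;255 -0.006 0.0267 0.003 0 0 0;255 -0.006 0.0267 0.003 0 0 0;255 -0.006 0.0267 0.003 0 0 0;255 -0.006 0.0267 0.003 0 0 0"

```text
t: 2.2
tool_pos: [0.4369, -0.207, 0.1862]
ee_rot: [0.126, 0.992, 0.0, 0.0]
wrist_force: [-0.3, 0.3, -0.4]
grip_width: 0.0
grasp_force: 0.0
```

Request:
servo_tool:
  targets: "255 -0.006 0.0267 0.003 0 0 0;255 -0.006 0.0267 0.003 0 0 0;255 -0.006 0.0267 0.003 0 0 0;255 -0.006 0.0267 0.003 0 0 0;255 -0.006 0.0267 0.003 0 0 0;255 0 0 0 0 0 0;255 0 0 0 0 0 0"

```text
t: 2.9
tool_pos: [0.4989, -0.086, 0.171]
ee_rot: [0.126, 0.992, -0.0, -0.0]
wrist_force: [-1.0, -0.1, -0.3]
grip_width: -0.0002
grasp_force: 0.0
```

```bash
cat > m.py <<'E'
from h import *
from scipy.spatial.transform import Rotation as Ro
import sys
o=get_obs();R=Ro.from_quat(o['ee_rot']).as_matrix();print('t',o['t'],'tcp',np.round(o['tool_pos'],4),'xaxis deg',np.degrees(np.arctan2(R[1,0],R[0,0])),'zaxis',np.round(R[:,2],3),'F',np.round(o['wrist_force'],2),o['grip_width'])
for n in sys.argv[2:]:
    f=grab(n,sys.argv[1]+n+'.png');P=cloud(f);m=green(f)
    n_,l,s,c=cv2.connectedComponentsWithStats(m.astype('uint8'))
    for i in range(1,n_):
        if s[i,4]>60:
            q=P[l==i];r=cv2.minAreaRect((q[:,:2]*1000).astype('float32'))
            if np.hypot(*(np.array(r[0])-[440,-70]))>150: continue
            b=np.array([*r[0],np.median(q[:,2])*1000])/1000
            print(n,s[i],np.round(b,4),r,'tool',np.round(R.T@(b-o['tool_pos']),4))
E
python3 m.py a wrist top
```

```text
t 2.9 tcp [ 0.4989 -0.086   0.171 ] xaxis deg 165.54080607665983 zaxis [-0.001 -0.    -1.   ] F [-1.03 -0.05 -0.33] -0.00018214159593894734
wrist [ 282  202   79   53 4130] [ 0.4962 -0.0856  0.0422] ((496.20086669921875, -85.5712661743164), (52.7944450378418, 36.97429275512695), 74.6368637084961) tool [ 0.0026 -0.0002  0.1288]
```

View pics/awrist.png

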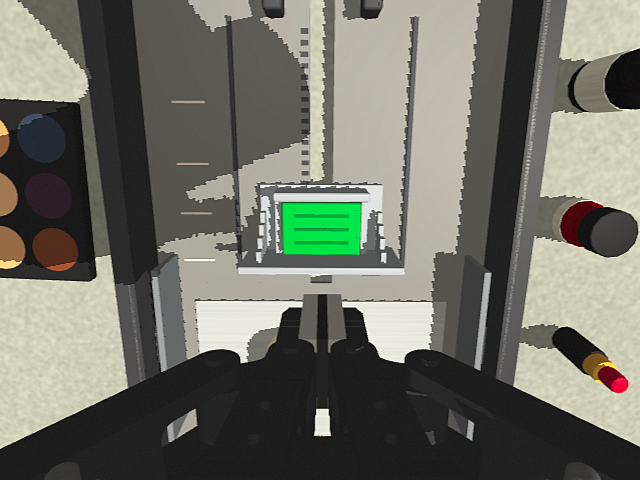

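The button is at px (321,228), with a 2.6 mm offset along tool x, none in y, and a yaw error under 1°. The lip is toward the rear (upper side) and the plate is near the fingers. I descend to just above the button.

Request:
servo_tool:
  targets: "255 0.001 0 0.016 0 0 0;255 0.001 0 0.016 0 0 0;255 0.001 0 0.016 0 0 0;255 0.001 0 0.016 0 0 0;255 0 0 0.016 0 0 0;255 0 0 0.016 0 0 0;255 0 0 0.012 0 0 0;255 0 0 0.008 0 0 0;255 0 0 0.004 0 0 0;255 0 0 0 0 0 0"

```text
t: 4.0
tool_pos: [0.495, -0.0858, 0.0512]
ee_rot: [0.127, 0.992, -0.0, -0.0]
wrist_force: [0.6, 0.1, -0.6]
grip_width: 0.0001
grasp_force: 0.0
```

Request:
servo_tool:
  targets: "255 0 0 0.002 0 0 0;255 0 0 0.002 0 0 0;255 0 0 0.002 0 0 0;255 0 0 0 0 0 0;255 0 0 0 0 0 0"

```text
t: 4.5
tool_pos: [0.4953, -0.0853, 0.0454]
ee_rot: [0.126, 0.992, 0.0, 0.0]
wrist_force: [-0.4, -0.1, 0.2]
grip_width: -0.0
grasp_force: 0.0
```

Request:
servo_tool:
  targets: "255 0 0 0.002 0 0 0;255 0 0 0.002 0 0 0;255 0 0 0.001 0 0 0;255 0 0 0 0 0 0;255 0 0 0 0 0 0"

```text
t: 5.0
tool_pos: [0.4954, -0.0853, 0.0405]
ee_rot: [0.126, 0.992, 0.0, 0.0]
wrist_force: [-1.5, 0.4, 3.2]
grip_width: 0.0
grasp_force: 1.7
```

Request:
servo_tool:
  targets: "255 0 0 0.001 0 0 0;255 0 0 0.001 0 0 0;255 0 0 0.001 0 0 0;255 0 0 0 0 0 0;255 0 0 0 0 0 0"

```text
t: 5.5
tool_pos: [0.4954, -0.0853, 0.0374]
ee_rot: [0.126, 0.992, 0.0, 0.0]
wrist_force: [-0.8, 0.7, 5.1]
grip_width: 0.0003
grasp_force: 2.6
```

Request:
servo_tool:
  targets: "255 0 0 0.001 0 0 0;255 0 0 0.0005 0 0 0;255 0 0 0 0 0 0;255 0 0 0 0 0 0"

```text
t: 5.9
tool_pos: [0.4963, -0.0855, 0.037]
ee_rot: [0.126, 0.992, -0.0, 0.001]
wrist_force: [-1.1, -0.7, 10.2]
grip_width: -0.0001
grasp_force: 5.2
```

The button has bottomed out at about 10 N. I start the slide.

Request:
servo_tool:
  targets: "255 0.003 0 0 0 0 0;255 0.005 0 0 0 0 0;255 0.006 0 0 0 0 0;255 0.006 0 0 0 0 0;255 0.006 0 0 0 0 0;255 0.004 0 0 0 0 0;255 0 0 0 0 0 0"

```text
t: 6.6
tool_pos: [0.4674, -0.0779, 0.037]
ee_rot: [0.126, 0.992, 0.0, 0.002]
wrist_force: [-1.0, -0.2, 10.0]
grip_width: -0.0
grasp_force: 5.0
```

```bash
python3 m.py b wrist
```

```text
t 6.6 tcp [ 0.4674 -0.0779  0.037 ] xaxis deg 165.53619390811852 zaxis [ 0.003 -0.    -1.   ] F [-0.96 -0.22  9.96] -2.289288673774987e-05
wrist [ 249  277  144   83 6205] [ 0.4671 -0.0778  0.0372] ((467.103759765625, -77.82955932617188), (54.1357307434082, 38.489776611328125), 72.98926544189453) tool [ 0.0003  0.     -0.0002]
```

View pics/bwrist.png

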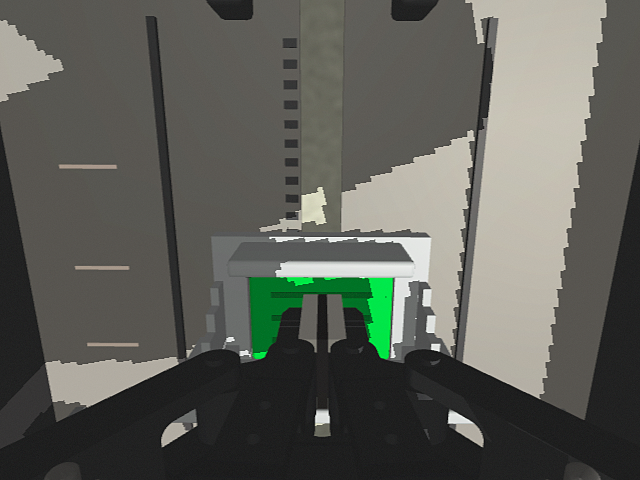

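The green pad (around px 321,318) is travelling with the fingers, and the lip is just ahead of them at row 268. I continue.

Request:
servo_tool:
  targets: "255 0.004 0 0 0 0 0;255 0.006 0 0 0 0 0;255 0.006 0 0 0 0 0;255 0.006 0 0 0 0 0;255 0.006 0 0 0 0 0;255 0.006 0 0 0 0 0;255 0.004 0 0 0 0 0;255 0.002 0 0 0 0 0;255 0 0 0 0 0 0"

```text
t: 7.55
tool_pos: [0.4291, -0.0678, 0.0369]
ee_rot: [0.126, 0.992, 0.0, 0.002]
wrist_force: [0.5, -1.5, 10.8]
grip_width: 0.0
grasp_force: 5.4
```

Request:
servo_tool:
  targets: "255 0.004 0 0 0 0 0;255 0.006 0 0 0 0 0;255 0.006 0 0 0 0 0;255 0.006 0 0 0 0 0;255 0.006 0 0 0 0 0;255 0.006 0 0 0 0 0;255 0.004 0 0 0 0 0;255 0.002 0 0 0 0 0;255 0 0 0 0 0 0"

```text
t: 8.45
tool_pos: [0.3918, -0.0573, 0.037]
ee_rot: [0.126, 0.992, 0.001, 0.003]
wrist_force: [2.7, -1.6, 8.5]
grip_width: 0.0001
grasp_force: 4.1
```

Request:
servo_tool:
  targets: "255 0.003 0 0.0003 0 0 0;255 0.003 0 0 0 0 0;255 0.003 0 0 0 0 0;255 0.002 0 0 0 0 0;255 0 0 0 0 0 0;255 0 0 0 0 0 0"

```text
t: 9.05
tool_pos: [0.386, -0.0544, 0.0372]
ee_rot: [0.124, 0.992, 0.002, 0.008]
wrist_force: [12.7, -11.2, -1.8]
grip_width: 0.0
grasp_force: 10.5
```

```bash
python3 m.py c wrist
```

```text
t 9.05 tcp [ 0.386  -0.0544  0.0372] xaxis deg 165.70947171189002 zaxis [ 0.016  0.001 -1.   ] F [ 12.72 -11.15  -1.79] 2.721215646189056e-05
wrist [ 244  301   59   61 1985] [ 0.3815 -0.0761  0.0373] ((381.53826904296875, -76.09068298339844), (17.9263916015625, 36.28940200805664), 40.41835021972656) tool [-0.001  -0.0221 -0.0002]
wrist [ 342  301   45   58 1148] [ 0.3941 -0.0354  0.0372] ((394.11669921875, -35.42680740356445), (34.131614685058594, 13.832062721252441), 19.539262771606445) tool [-0.0031  0.0204  0.0001]
```

View pics/cwrist.png

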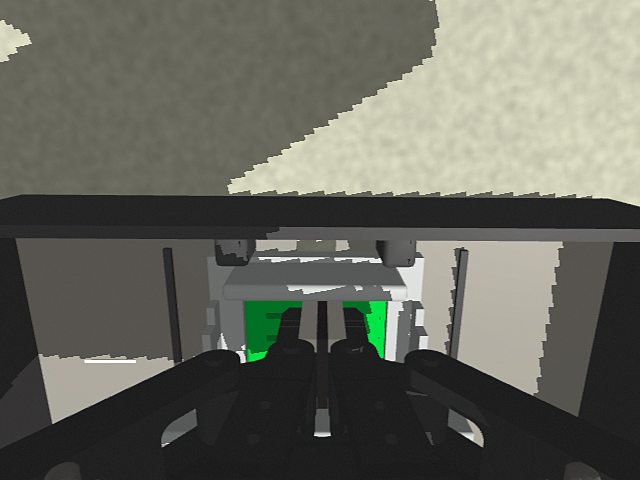

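The bumpers at px (235,250) and (395,250) are close to the lip, and the horizontal force has risen. I measure where the guide really is from the lip edge and the pad.

```bash
cat > g.py <<'E'
from h import *
f=grab('wrist');P=cloud(f);a=np.radians(165.5);ex=np.array([np.cos(a),np.sin(a)]);ey=np.array([-ex[1],ex[0]])
b0=np.array([.4962,-.0856]);Q=P[...,:2]-b0;s=Q@ex*1000;y=Q@ey*1000;z=P[...,2]*1000
ok=f['range_z']>0
m=ok&(abs(z-48)<3)&(abs(y)<26)&(abs(y)>12)&(s>15)
n_,l,st,c=cv2.connectedComponentsWithStats(m.astype('uint8'))
for i in range(1,n_):
    if st[i,4]>150: q=l==i;print('lip',st[i],'s',np.percentile(s[q],[3,50,97]).round(1),'y',y[q].min(),y[q].max(),'z',np.median(z[q]))
g=green(f)&(abs(s)<180)&(abs(y)<60)
print('green s',np.percentile(s[g],[1,50,99]).round(1),'y',np.percentile(y[g],[1,99]).round(1),'z',np.percentile(z[g],[5,50,95]).round(1))
o=get_obs();print('tcp s,y',(o['tool_pos'][:2]-b0)@ex*1000,(o['tool_pos'][:2]-b0)@ey*1000,o['joints'].round(3))
print(o['effort'].round(1))
m=ok&(abs(z-56)<3)&(abs(y)<100)&(s>120)&(abs(y)>35);print('wall s',np.percentile(s[m],[3,97]))
E
python3 g.py
```

```text
lip [231 218  47   6 190] s [152.4 152.7 153. ] y 12.010004171358664 25.948974203894043 z 48.11070281232355
lip [352 219  46   5 182] s [152.3 152.5 152.7] y -25.72925400893802 -12.052677185463851 z 47.9908163932912
lip [236 281  44  20 792] s [125.3 128.6 130.9] y 12.02124034296614 25.98257451665824 z 47.887761443351096
lip [351 281  43  20 761] s [125.3 128.5 130.8] y -25.999939518994818 -12.010259718383402 z 47.887458675189286
green s [ 96.9 112.6 121.4] y [-26.7  25.7] z [36.2 37.3 38.5]
tcp s,y 114.46842796811586 -2.6130622553978315 [ 0.285  0.267 -0.808  0.007 -0.48  -2.111]
[  3.9 -23.5   4.   -1.1  -2.6  -0.1]
wall s [148.55784954 152.95019337]
```

The lip edge gives about 106 mm of travel. The fingers are against the lip, pushing at 15 N with no motion and the pad still down. That suggests the end stop, with the guide having started about 14 mm (2 notches) up. I ease the push, keep the press, and check for contact with the bumpers.

Request:
servo_tool:
  targets: "255 -0.001 0 0.0003 0 0 0;255 -0.001 0 0.0003 0 0 0;255 -0.001 0 0 0 0 0;255 0 0 0 0 0 0;255 0 0 0 0 0 0"

```text
t: 9.65
tool_pos: [0.3861, -0.0547, 0.0369]
ee_rot: [0.125, 0.992, 0.001, 0.005]
wrist_force: [2.2, -0.0, 14.9]
grip_width: 0.0001
grasp_force: 9.0
```

```bash
python3 g.py; python3 - <<'E'
from h import *
f=grab('wrist');P=cloud(f)
cv2.imwrite('pics/d.png',cv2.resize(f['color'][190:370,190:440,::-1],(800,576),interpolation=cv2.INTER_CUBIC))
a=np.radians(165.5);ex=np.array([np.cos(a),np.sin(a)]);s=(P[...,:2]-[.4962,-.0856])@ex*1000
for u in (217,235,245,320,395,405): print(u,[(v,int(s[v,u]*10)/10,int(P[v,u,2]*1000)) for v in range(232,296,4)])
E
```

```text
lip [233 217  46   6 173] s [152.4 152.7 152.9] y 12.08097110691113 25.763638030013283 z 48.10399932202095
lip [353 217  46   6 171] s [152.3 152.5 152.8] y -25.801530673290728 -12.023599351430956 z 47.875635835774204
lip [237 281  43  20 785] s [125.1 128.5 130.9] y 12.04365090975006 25.961685150506298 z 47.92994113896964
lip [352 281  43  20 776] s [125.1 128.5 130.7] y -25.999696697864504 -12.04208571435009 z 47.886752890152096
green s [ 96.7 112.5 125.1] y [-26.6  25.7] z [36.  37.1 38.4]
tcp s,y 114.29159723131175 -2.3059478805937923 [ 0.282  0.27  -0.803  0.003 -0.487 -2.107]
[ -0.1 -19.    5.1   0.6  -0.8   0. ]
wall s [148.55690152 152.96458139]
217 [(232, 150.5, 55), (236, 149.7, 57), (240, 142.7, 36), (244, 141.3, 36), (248, 139.8, 36), (252, 138.3, 35), (256, 136.6, 35), (260, 135.3, 35), (264, 133.9, 36), (268, 128.0, 23), (272, 125.9, 21), (276, 124.4, 22), (280, 123.2, 23), (284, 121.7, 23), (288, 119.8, 23), (292, 118.0, 23)]
235 [(232, 150.5, 55), (236, 149.5, 56), (240, 142.8, 36), (244, 141.3, 36), (248, 139.6, 35), (252, 138.3, 35), (256, 136.8, 36), (260, 135.7, 3
[... 617 characters left out ...]
, 31), (272, 130.6, 35), (276, 130.8, 39), (280, 130.3, 42), (284, 130.0, 45), (288, 129.6, 48), (292, 128.0, 47)]
395 [(232, 150.3, 54), (236, 149.3, 55), (240, 142.6, 35), (244, 141.4, 36), (248, 139.9, 36), (252, 138.7, 37), (256, 136.9, 35), (260, 135.5, 36), (264, 134.0, 36), (268, 130.5, 30), (272, 130.2, 34), (276, 130.1, 38), (280, 130.8, 44), (284, 130.1, 45), (288, 129.5, 48), (292, 128.3, 48)]
405 [(232, 150.6, 56), (236, 149.3, 55), (240, 142.7, 35), (244, 141.3, 36), (248, 140.0, 36), (252, 138.4, 36), (256, 136.7, 35), (260, 135.4, 36), (264, 133.9, 35), (268, 128.0, 23), (272, 126.9, 24), (276, 124.6, 22), (280, 123.1, 23), (284, 129.9, 45), (288, 129.3, 47), (292, 128.0, 47)]
```

View pics/d.png

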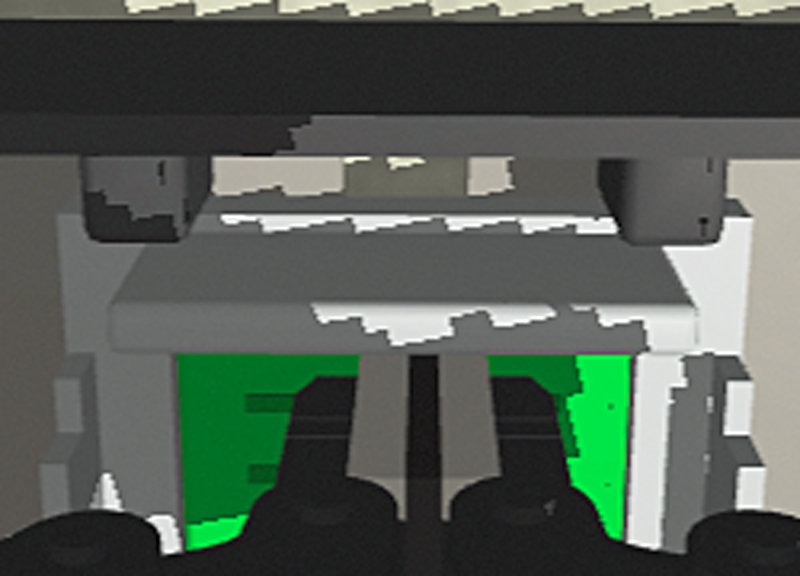

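The carriage's rear edge (s≈133 mm) meets the bumper faces (s≈133.5 mm), so the guide is at its end stop with the button held down at about 15 N. I release straight up.

Request:
servo_tool:
  targets: "255 0 0 0 0 0 0;255 0 0 -0.002 0 0 0;255 0 0 -0.002 0 0 0;255 0 0 -0.003 0 0 0;255 0 0 -0.004 0 0 0;255 -0.001 0 -0.005 0 0 0;255 -0.003 0 -0.01 0 0 0;255 0 0 -0.03 0 0 0;255 0 0 -0.04 0 0 0;255 0 0 -0.04 0 0 0"

```text
t: 10.75
tool_pos: [0.3832, -0.0571, 0.1716]
ee_rot: [0.127, 0.992, -0.0, -0.002]
wrist_force: [1.2, 0.2, 0.2]
grip_width: -0.0001
grasp_force: 0.0
```

```bash
python3 g.py;python3 m.py e wrist
```

```text
lip [283 214  22  10 213] s [125.1 128.2 130.7] y 12.420013209009435 25.980686289885124 z 47.999829933482815
lip [342 214  23  10 198] s [125.  127.9 130.6] y -25.976860210557344 -12.03480726103841 z 47.87978861260635
green s [ 88.4 106.4 123.1] y [-25.4  25.4] z [40.9 42.2 43.5]
tcp s,y 112.08099533816954 -0.7994067913837363 [ 0.277  0.026 -0.609  0.003 -0.926 -2.101]
[-0.4 -9.4 10.3  1.7 -0.6 -0. ]
wall s [148.67689062 152.89956254]
t 10.8 tcp [ 0.3879 -0.0568  0.1781] xaxis deg 165.5755500915353 zaxis [ 0.011  0.    -1.   ] F [ 2.58 -1.    4.97] 0.00019260992548500593
wrist [ 282  213   77   50 3789] [ 0.3946 -0.059   0.0422] ((394.64678955078125, -59.041812896728516), (52.8468017578125, 36.723731994628906), 75.11914825439453) tool [-0.0057 -0.001   0.136 ]
```

The button is up (42.2 mm), the lip hasn't moved, and the hand is clear.

Request:
servo_tool:
  targets: "255 0 0 -0.02 0 0 0;255 0 0 -0.02 0 0 0;255 0 0 0 0 0 0;255 0 0 0 0 0 0;255 0 0 0 0 0 0"

```text
t: 11.35
tool_pos: [0.3837, -0.0569, 0.2095]
ee_rot: [0.127, 0.992, -0.0, -0.002]
wrist_force: [0.1, -0.5, -0.3]
grip_width: 0.0
grasp_force: 0.0
```

```bash
python3 -c "
from rig import ticket
print(ticket.close_job())"
```

```text
the job is handed in; nothing more can be done
None
```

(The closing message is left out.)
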